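Screw down the crooked pitcher lid

ROBOT

A 6-joint arm with a two-finger parallel gripper is mounted at the origin on the work surface. World frame = base frame: x ahead of the robot, y to its left, z up, the work surface at z = 0. Lengths are in m, angles in degrees, forces in N, time in s.
With the tool pointing down it reaches from about 0.375 to 0.9 m from the base axis. Payload 3.1 kg.
Tool frame: the origin (TCP) lies on the centre line of the jaws, within the pads' length; the fingertips stand 14 mm ahead of it and the grasp point (between the pads) lies 5 mm behind it (bot.tips_ahead is the distance from the TCP to the fingertips, in m); z points along the fingers, y is the line along which they close (so a half turn about z gives the same grasp; the last joint's range is limited). The gripper opens to 87 mm and grips with 3 to 60 N. Pads are 19 mm wide; open, the fingers measure 117 mm over their backs; the gripper's body (75 mm by 190 mm) begins 51 mm behind the grasp point.
Start: joints at [63.799, 30.224, 82.088, -0, 67.689, -10.227], TCP at [0.172, 0.601, 0.237] pointing down, gripper open.
Joint ranges: [-176.69, 176.69], [-43.24, 126.21], [12.49, 139.97], [-82, 262], [0, 151.66], [-163.58, 163.58]. Speed limits (degrees/s): [159.86, 159.86, 180, 180, 180, 180].

INTERFACE

Orientations are given as a 3x3 rotation matrix whose columns are the frame's x, y, z axes.
In Python, from rig import bot gives the robot as it stands.
- The arm moves only by the tool play_rows, never from a script. Its argument "moves" is a list that holds one entry, the list of rows, each a list of 6 numbers: the shift along the tool's x, y, z in mm, then the turn, a rotation vector about the tool's x, y, z in rad. A call has 1 to 5 rows; each row shifts and turns the commanded pose from where the row before left it, along the tool's axes as they then stand; what a row does not reach is not made up. A row lasts 1/10 s, in which the tool goes at most 50 mm and 8.59 degrees, less where a joint would pass 70% of its speed; a pose out of reach is approached as far as the arm can. A call with a gripper value outside its range is refused whole. "fingers" is the opening, from -1 (shut) to 1 (fully open), set as the call begins (left out, the last holds). The fingers move at their own pace and stop on an object; the grip force is fixed at half the most. Time passes only in rows, so rows that do not move let the fingers close. It gives the time, the measured TCP pose, the force, the opening and the grip force at its end, in the units of the state.
- bot.read_state(): the state, without advancing time (a new reading comes with each control period).
- bot.capture(name): name is "side" or "top"; returns a dict with "image" (420x560x3 uint8, blue, green, red), "fx", "fy", "cx", "cy" (pixels), "R" (3x3) and "t" (3): a world point X has camera coordinates R X + t. Camera axes: x right, y down, z forward; pixel columns grow to the right and rows downward; lengths in m; the calibration is good to about 2 mm. A picture is of the moment at which its call begins. There is no depth.
- bot.hand_in(): hands the job in; it is judged then, once.
Trained networks look in a picture, given as the dict that the camera call returned (one of the last four; its "shot" number tells which), for a name from the list of things; names that differ only in an ending like _2 or _b are one class to them, and where a whole thing is asked for, a point or a joint stands for the part that bears it (a point fixed in the world has none). Each returns a list of dicts, best first, with "confidence" (0 to 1); they miss things now and then, are a little off and sometimes report something else, mostly with a low value. They report only what shows in the picture. A call takes as long as a camera call. They do not tell look-alikes from the thing itself.
- bot.search_frame(picture, query): "centre" ([column, row] in pixels, amid what is visible of it).
- bot.silhouettes(picture, query): "pixels" (420x560 bool, what is visible of it) and "centre" ([column, row] in pixels, amid what is visible of it).
- bot.pinpoint(picture, query): "centre" ([column, row] in pixels: a listed point, or the origin of a listed thing).
The state is a dict: "time_s": time; "joint_positions": joint angles; "qvel": joint speeds; "tau": joint torques, N m; "position": TCP position; "tcp_rot": TCP orientation; "force": force on the tool from outside, world axes, zero at the start; "moment": the same for the moment, N m; "opening": opening from 0.0 (shut) to 1.0 (fully open); "grasp_force": force on a finger pad.
Only numpy, scipy, OpenCV 4.12 (cv2) and the standard library are available. Lean on these libraries where they do the work, as an engineer would, in place of code of your own. Each camera call takes 0.05 s, during which the arm holds its last target. There are 200 camera calls.

TASK

The lid of the amber pitcher in the brass ring was set on off its thread and stands proud. Turn it back (counter-clockwise from above) until it drops into its thread, then screw it forward (clockwise) fully home against its stop, so that the red end of its handle bar points over the pitcher's own handle. Do not lift the lid off the pitcher, and do not disturb the straw cup or the sugar jar beside it.

Things in the scene. Friction and masses are not known exactly. Their poses are not given: they have to be found in the camera images.
- pitcher: Amber pitcher, 126 mm in diameter, 200 mm high to its rim, fixed to the counter by a dark wooden base (170 mm square) with a brass ring. Origin on its axis at counter level, z up, x towards its own grey handle (a loop reaching 115 mm from the axis and 180 mm high).
- collar (a point): Centre of the pitcher's mouth, at rim height; axes as the pitcher's. The white collar here has a flat ledge with three entry notches, unevenly spaced so that the lid enters at one angle only; each leads to a groove under the ledge that descends clockwise to a stop. Lid yaw: angle of the lid's x from the pitcher's x, counter-clockwise positive. Notches at lid yaw 1.31, stop at lid yaw 0.
- lid_handle (a point): Loose lid (about 0.3 kg), given at the centre of its handle bar, on its axis; z up, x along the bar to its red end (other end black). Bar 130 long (65 each way), 14 wide, 22 high (11 above and below here), ends free. Grey round cover below, 112 in diameter: top 17, underside 23 below here; a 56 mm boss joins them. It turns easily (about 0.1 N m) with 2 mm play sideways.
- lid_red_end (a point): Middle of the bar's red end face, 65 mm from the lid's axis; axes as the lid's. At the start (lid yaw 0 to 0.87) the lid's pins ride on the ledge, bar centre 241 mm above the counter. Turned back to yaw 1.31 +-0.08, if free to fall, it drops by its weight to 229 mm; turning back further is stopped at about 1.4. Screwed clockwise it sinks to 224 mm, last at the stop.
- straw_cup: Bystander: black cup of straws, 72 mm in diameter, 165 mm high with the straws; origin under its centre.
- sugar_jar: Bystander: white sugar jar with steel lid, 74 mm in diameter, 98 mm high; origin under its centre.
There are look-alikes about, which are no part of the job. What is shaped like the part that bears lid_handle but green is not meant.

How it is judged (in metres and radians):
On the way:
1. turned back, the lid has dropped off the ledge into its thread (handle bar centre at least 9 mm lower than at the start), still near the notches (more than 0.9 rad from its stop) (z of lid_handle in the frame of pitcher below 0.232 m and angle between the x axis of lid_handle and the x axis of pitcher, either way round above 0.9 rad), for 0.1 s.
At the end, for the whole second after the job is handed in: The lid is screwed fully home on the pitcher: handle bar centre at most 226 mm above the counter (home is 224), level within 0.06 rad, its red end within 0.15 rad of the direction of the pitcher's handle, and the bar centre within 10 mm of the pitcher's axis (z of lid_handle in the frame of pitcher below 0.2262 m and angle between the x axis of lid_handle and the x axis of pitcher, either way round below 0.15 rad and horizontal distance between lid_handle and collar below 0.01 m and angle between lid_handle's own z axis and vertical below 0.06 rad); the robot touches nothing.
It fails at once if the lid is lifted off the pitcher (its handle bar more than 14 mm above its start height) (z of lid_handle in the frame of pitcher above 0.255 m).
It fails at once if the straw cup or the sugar jar is moved by more than 30 mm (distance of any of straw_cup, sugar_jar from where it was at the start of the episode above 0.03 m).
It also fails if it takes over 48 s, if anything falls off the work surface, if the arm or the gripper's body presses on something with over 40 N, if the wrist force passes 120 N, or if a joint passes its speed limit or range.

## Working session

There is one attempt and no reset: what is moved stays moved. The work goes in short steps, Python scripts to look and compute and a tool call to move; the robot and the scene stay as the last step left them, time stands still between calls to the robot, and variables do not carry over. Pictures are saved under pics/ and viewed, at most 10 in all, crops included, and the job is handed in when it is done.

Besides the shell and the picture viewer there is one more tool, called as name(argument=value, ...), one argument or row to a line, values as JSON. play_rows: Moves the arm, as the interface text tells. Its arguments: {"type":"object","properties":{"moves":{"type":"array","items":{"type":"array","items":{"type":"array","items":{"type":"number"}}}},"fingers":{"type":"number"}},"required":["moves"]}

```bash
mkdir -p pics; cat > h.py <<'E'
import numpy as np, cv2
from rig import bot
def ray(c,px):
    d=np.array([(px[0]-c['cx'])/c['fx'],(px[1]-c['cy'])/c['fy'],1.]);R=np.array(c['R']);t=np.array(c['t'])
    return -R.T@t, R.T@d
def at_z(c,px,z):
    o,d=ray(c,px);return o+d*(z-o[2])/d[2]
def proj(c,X):
    p=np.array(c['R'])@np.array(X)+np.array(c['t']);return [c['fx']*p[0]/p[2]+c['cx'],c['fy']*p[1]/p[2]+c['cy']]
E
python3 - <<'E'
from h import *
for n in ['top','side']:
    c=bot.capture(n);cv2.imwrite(f'pics/{n}0.png',c['image'])
    print(n,'cam',ray(c,[0,0])[0].round(3))
    for q,z in [('pitcher',0),('collar',.2),('lid_handle',.241),('lid_red_end',.241),('straw_cup',0),('sugar_jar',0)]:
        for r in bot.pinpoint(c,q)[:3]: print(q,np.round(r['centre']),round(r['confidence'],2),at_z(c,r['centre'],z).round(3))
s=bot.read_state();print(s['position'],np.round(s['tcp_rot'],3),s['time_s'],s['force'])
E
```

```text
top cam [0.243 0.    1.447]
pitcher [327. 206.] 0.66 [ 0.51  -0.119  0.   ]
lid_handle [396. 289.] 0.95 [ 0.282 -0.252  0.241]
lid_handle [336. 188.] 0.92 [ 0.508 -0.119  0.241]
lid_handle [241. 156.] 0.91 [0.579 0.097 0.241]
lid_red_end [224. 172.] 0.84 [0.54  0.136 0.241]
lid_red_end [421. 294.] 0.74 [ 0.273 -0.306  0.241]
straw_cup [154. 196.] 0.78 [0.529 0.35  0.   ]
sugar_jar [399. 203.] 0.79 [ 0.521 -0.315  0.   ]
side cam [ 0.387 -1.173  0.917]
pitcher [298. 283.] 0.84 [ 0.519 -0.124  0.   ]
collar [299. 225.] 0.72 [ 0.518 -0.141  0.2  ]
lid_handle [208. 323.] 0.96 [ 0.312 -0.488  0.241]
lid_handle [296. 207.] 0.92 [ 0.513 -0.127  0.241]
lid_handle [325. 217.] 0.67 [ 0.575 -0.178  0.241]
lid_red_end [203. 346.] 0.91 [ 0.303 -0.541  0.241]
lid_red_end [305. 196.] 0.72 [ 0.54  -0.08   0.241]
lid_red_end [310. 209.] 0.62 [ 0.543 -0.14   0.241]
straw_cup [280. 191.] 0.58 [0.514 0.353 0.   ]
sugar_jar [313. 337.] 0.96 [ 0.529 -0.316  0.   ]
sugar_jar [301. 223.] 0.67 [0.562 0.152 0.   ]
sugar_jar [297. 283.] 0.26 [ 0.516 -0.124  0.   ]
[0.17194728 0.60085688 0.23656499] [[-0.961  0.275  0.   ]
 [ 0.275  0.961  0.   ]
 [-0.     0.    -1.   ]] 0.7 [ 0.75160495 -0.67164293 -0.30516599]
```

View pics/top0.png

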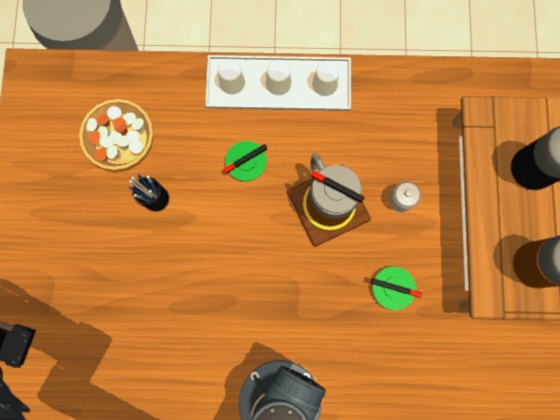

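View pics/side0.png

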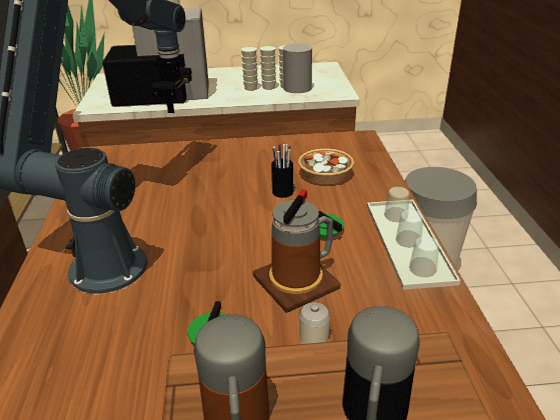

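The top view shows the amber pitcher at about (333,195) in the brass ring. Its handle points to (317,160), the bar's red end is at (313,175) and the black end at (363,200). The green lids at (246,160) and (395,289) are look-alikes. I'll measure the bar and the handle yaw more closely.

```bash
python3 - <<'E'
from h import *
c=bot.capture('top');im=c['image'].astype(int);b,g,r=im[...,0],im[...,1],im[...,2]
win=np.zeros(b.shape,bool);win[165:208,303:372]=1
red=win&(r>150)&(g<60)&(b<60);blk=win&(r<45)&(g<45)&(b<45)
for m,n in((red,'red'),(blk,'blk')):
    P=np.argwhere(m)[:,::-1];print(n,len(P),P.mean(0),P.min(0),P.max(0))
P=np.array([at_z(c,p,.252)[:2] for p in np.argwhere(red|blk)[:,::-1]])
u=np.linalg.svd(P-P.mean(0))[2][0]; s=(P-P.mean(0))@u
R=np.array([at_z(c,p,.252)[:2] for p in np.argwhere(red)[:,::-1]]).mean(0)
if (R-P.mean(0))@u<0:u=-u
s=(P-P.mean(0))@u
print('bar mid',P.mean(0)+u*(s.max()+s.min())/2,'len',np.ptp(s),'yaw',np.degrees(np.arctan2(u[1],u[0])))
S=bot.silhouettes(c,'pitcher')
for k in S[:2]: print(k['confidence'],k['centre'],k['pixels'].sum())
big=cv2.resize(c['image'][140:255,270:390],None,fx=5,fy=5,interpolation=cv2.INTER_CUBIC);
cv2.imwrite('pics/z.png',big)
d=bot.capture('side')
for q,z in (('collar',.2),('lid_handle',.241),('pitcher',0)):
    for k in bot.pinpoint(d,q)[:2]:
        a=[x for x in bot.pinpoint(c,q) if abs(x['centre'][0]-333)<15]
        if a:
            o1,d1=ray(c,a[0]['centre']);o2,d2=ray(d,k['centre'])
            A=np.c_[d1,-d2];w=np.linalg.lstsq(A,o2-o1,rcond=None)[0];print(q,(o1+w[0]*d1).round(4),(o2+w[1]*d2).round(4))
E
```

```text
red 64 [317.625   175.71875] [312 171] [324 180]
blk 82 [341.56097561 190.98780488] [324 181] [362 201]
bar mid [ 0.50715603 -0.11822885] len 0.12505322671390723 yaw 59.14407312271114
0.71 [318.4, 214.2] 2574
lid_handle [ 0.5139 -0.1229  0.2446] [ 0.5125 -0.1229  0.2443]
lid_handle [ 0.5247 -0.1278  0.1967] [ 0.5796 -0.1294  0.2093]
pitcher [ 0.5058 -0.1181  0.0011] [ 0.5255 -0.1177  0.0046]
```

View pics/z.png

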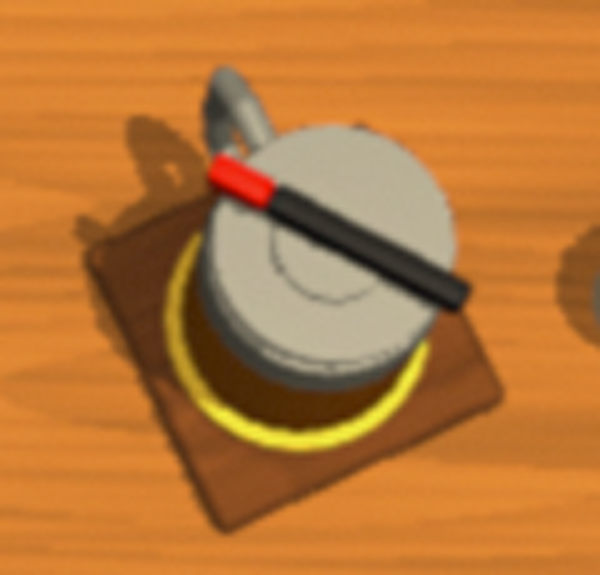

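The bar midline gives a world yaw of about 62°, and the base edges put the pitcher at about 26°, so the lid yaw is about 0.63. The bar centre is near (0.510,-0.120). Next I plan the approach.

```bash
cat >> h.py <<'E'
from scipy.spatial.transform import Rotation as Ro
def plan(goal,yawy,n,p0=None,R0=None):
    s=bot.read_state();p=np.array(s['position']);R=np.array(s['tcp_rot'])
    y=np.radians(yawy);Rg=np.array([[-np.sin(y)*-1,np.cos(y),0],[-np.cos(y),np.sin(y),0],[0,0,-1.]])
    # columns x = y cross z
    Y=np.array([np.cos(y),np.sin(y),0]);Z=np.array([0,0,-1.]);Rg=np.c_[np.cross(Y,Z),Y,Z]
    rv=Ro.from_matrix(R.T@Rg).as_rotvec();dp=(np.array(goal)-p)/n
    for i in range(n):
        print((R.T@dp*1000).round(1).tolist()+(rv/n).round(4).tolist()); R=R@Ro.from_rotvec(rv/n).as_matrix()
E
python3 -c "
from h import *
plan([.51,-.12,.32],-28,18)"
```

```text
[-29.1, -33.3, -4.6, -0.0, 0.0, 0.0989]
[-32.2, -30.3, -4.6, -0.0, 0.0, 0.0989]
[-35.1, -27.0, -4.6, -0.0, 0.0, 0.0989]
[-37.6, -23.4, -4.6, -0.0, 0.0, 0.0989]
[-39.7, -19.5, -4.6, -0.0, 0.0, 0.0989]
[-41.4, -15.5, -4.6, -0.0, 0.0, 0.0989]
[-42.7, -11.4, -4.6, -0.0, 0.0, 0.0989]
[-43.7, -7.1, -4.6, -0.0, 0.0, 0.0989]
[-44.1, -2.7, -4.6, -0.0, 0.0, 0.0989]
[-44.2, 1.6, -4.6, -0.0, 0.0, 0.0989]
[-43.8, 6.0, -4.6, -0.0, 0.0, 0.0989]
[-43.0, 10.3, -4.6, -0.0, 0.0, 0.0989]
[-41.8, 14.5, -4.6, -0.0, 0.0, 0.0989]
[-40.2, 18.5, -4.6, -0.0, 0.0, 0.0989]
[-38.1, 22.4, -4.6, -0.0, 0.0, 0.0989]
[-35.7, 26.1, -4.6, -0.0, 0.0, 0.0989]
[-33.0, 29.5, -4.6, -0.0, 0.0, 0.0989]
[-29.9, 32.6, -4.6, -0.0, 0.0, 0.0989]
```

play_rows(
  moves=[
    [[-29,-33,-16,0,0,0.1],[-32,-30,-16,0,0,0.1],[-35,-27,-16,0,0,0.1],[-38,-23,-16,0,0,0.1],[-40,-19,-16,0,0,0.1]],
  ],
  fingers=1,
)

```text
time_s: 1.7
position: [0.2669, 0.3999, 0.3173]
tcp_rot: [[-0.709, 0.705, 0.0], [0.705, 0.709, 0.0], [-0.0, 0.0, -1.0]]
force: [1.7, -0.1, 0.1]
opening: 0.997
grasp_force: 0.0
```

play_rows(
  moves=[
    [[-41,-15,0,0,0,0.1],[-43,-11,0,0,0,0.1],[-44,-7,0,0,0,0.1],[-44,-3,0,0,0,0.1],[-44,2,0,0,0,0.1]],
  ],
)

```text
time_s: 2.2
position: [0.36, 0.1997, 0.3169]
tcp_rot: [[-0.284, 0.959, 0.001], [0.959, 0.284, 0.0], [-0.0, 0.001, -1.0]]
force: [1.1, 1.0, -0.8]
opening: 0.999
grasp_force: 0.0
```

play_rows(
  moves=[
    [[-44,6,0,0,0,0.1],[-43,10,0,0,0,0.1],[-42,14,0,0,0,0.1],[-40,18,0,0,0,0.1],[-38,22,0,0,0,0.1]],
  ],
)

```text
time_s: 2.7
position: [0.4498, -0.0021, 0.3169]
tcp_rot: [[0.211, 0.977, 0.001], [0.977, -0.211, 0.0], [0.0, 0.001, -1.0]]
force: [1.2, -0.4, 0.4]
opening: 1.002
grasp_force: 0.0
```

```bash
python3 -c "
from h import *
plan([.51,-.12,.31],-28,4)
s=bot.read_state();print(s['time_s'],s['position'],s['joint_positions'])"
```

```text
[-25.6, 20.9, 1.7, 0.0002, -0.0001, 0.069]
[-24.1, 22.7, 1.7, 0.0002, -0.0001, 0.069]
[-22.5, 24.3, 1.7, 0.0002, -0.0001, 0.069]
[-20.8, 25.8, 1.7, 0.0002, -0.0001, 0.069]
2.7 [ 0.44976455 -0.00211587  0.31686456] [-1.45659291e+01  1.06300457e+01  9.98230367e+01  1.36751339e-02
  6.94999917e+01 -2.38445538e+00]
```

play_rows(
  moves=[
    [[-25,21,2,0,0,0.069],[-24,22,2,0,0,0.069],[-22,24,2,0,0,0.069],[-20,25,1,0,0,0.069],[0,0,0,0,0,0]],
  ],
)

```text
time_s: 3.2
position: [0.5114, -0.1192, 0.3095]
tcp_rot: [[0.469, 0.883, 0.002], [0.883, -0.469, -0.002], [-0.001, 0.003, -1.0]]
force: [-1.3, 0.9, -0.2]
opening: 0.996
grasp_force: 0.0
```

```bash
python3 - <<'E'
from h import *
s=bot.read_state();p=s['position'];R=np.array(s['tcp_rot']);print(p,np.degrees(np.arctan2(R[1,1],R[0,1])))
d=bot.capture('side');c=bot.capture('top')
for k in bot.pinpoint(d,'lid_handle')[:3]+bot.pinpoint(d,'collar')[:1]: print(k['centre'],k['confidence'],at_z(d,k['centre'],.241))
t=proj(d,p);print('tcp px',t,'tip',proj(d,p+.014*R[:,2]),'lid guess',proj(d,[.51,-.12,.241]))
x,y=int(t[0]),int(t[1])
cv2.imwrite('pics/s1.png',cv2.resize(d['image'][y-60:y+80,x-70:x+70],None,fx=4,fy=4,interpolation=cv2.INTER_CUBIC));print(x-70,y-60)
E
```

```text
[ 0.5113933  -0.11916026  0.30946855] -27.97860054309351
[298.8, 204.0] 0.96 [ 0.52105454 -0.11379728  0.241     ]
[324.3, 216.8] 0.76 [ 0.57266298 -0.17594535  0.241     ]
[207.9, 322.5] 0.64 [ 0.31058314 -0.48675328  0.241     ]
[296.7, 220.6] 0.83 [ 0.50742248 -0.18379565  0.241     ]
tcp px [np.float64(295.01495860025216), np.float64(180.6235117323944)] tip [np.float64(295.0431599346934), np.float64(185.82945988216034)] lid guess [np.float64(294.5393101426059), np.float64(205.67862430905723)]
225 120
```

View pics/s1.png

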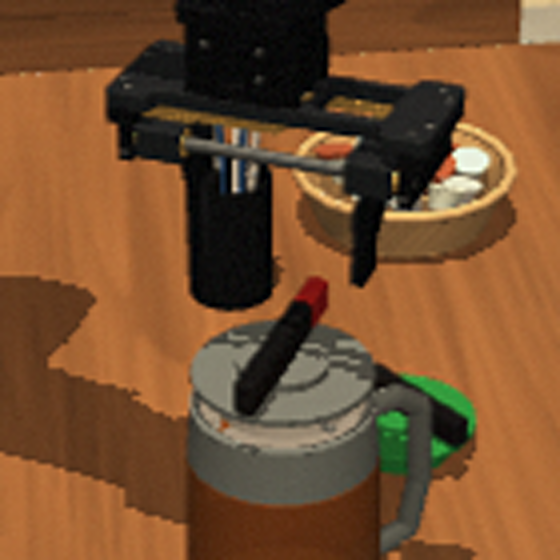

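The bar's middle sits at about (295.7,205.7) px, within about 1 px of where I predicted, and it lies between the fingers. I'll descend and grip.

play_rows(
  moves=[
    [[0,0,25,0,0,0],[0,0,25,0,0,0],[0,0,13,0,0,0],[0,0,0,0,0,0]],
  ],
)

```text
time_s: 3.8
position: [0.5073, -0.1135, 0.245]
tcp_rot: [[0.464, 0.886, -0.005], [0.886, -0.464, 0.002], [-0.0, -0.005, -1.0]]
force: [-0.4, -0.6, 0.4]
opening: 1.001
grasp_force: 0.0
```

play_rows(
  moves=[
    [[0,0,0,0,0,0],[0,0,0,0,0,0],[0,0,0,0,0,0],[0,0,0,0,0,0],[0,0,0,0,0,0]],
  ],
  fingers=-0.75,
)

```text
time_s: 4.3
position: [0.5094, -0.1154, 0.247]
tcp_rot: [[0.465, 0.885, 0.001], [0.885, -0.465, -0.0], [0.0, 0.001, -1.0]]
force: [-0.2, 0.9, 0.4]
opening: 0.631
grasp_force: 0.0
```

play_rows(
  moves=[
    [[-4,3,0,0,0,0],[0,0,0,0,0,0],[0,0,0,0,0,0],[0,0,0,0,0,0],[0,0,0,0,0,0]],
  ],
  fingers=-0.9,
)

```text
time_s: 4.8
position: [0.51, -0.1203, 0.2465]
tcp_rot: [[0.465, 0.885, -0.0], [0.885, -0.465, 0.0], [0.0, -0.0, -1.0]]
force: [-0.5, 0.8, 0.1]
opening: 0.177
grasp_force: 0.0
```

play_rows(
  moves=[
    [[0,0,0,0,0,0],[0,0,0,0,0,0],[0,0,0,0,0,0]],
  ],
)

```text
time_s: 5.1
position: [0.51, -0.1203, 0.2465]
tcp_rot: [[0.465, 0.885, -0.0], [0.885, -0.465, 0.0], [-0.0, -0.0, -1.0]]
force: [-0.0, -0.3, -0.7]
opening: 0.156
grasp_force: 30.0
```

play_rows(
  moves=[
    [[0,0,0,0,0,-0.13],[0,0,0,0,0,-0.14],[0,0,0,0,0,-0.14],[0,0,0,0,0,-0.14],[0,0,0,0,0,-0.13]],
  ],
)

```text
time_s: 5.6
position: [0.5095, -0.12, 0.246]
tcp_rot: [[-0.2, 0.98, -0.001], [0.98, 0.2, 0.001], [0.001, -0.001, -1.0]]
force: [0.2, 0.2, -3.5]
opening: 0.156
grasp_force: 30.0
```

play_rows(
  moves=[
    [[0,0,0,0,0,0],[0,0,0,0,0,0]],
  ],
)

```text
time_s: 5.8
position: [0.5096, -0.12, 0.246]
tcp_rot: [[-0.192, 0.981, -0.001], [0.981, 0.192, 0.001], [0.001, -0.001, -1.0]]
force: [-0.3, -0.3, -3.4]
opening: 0.16
grasp_force: 30.0
```

```bash
python3 - <<'E'
from h import *
s=bot.read_state();R=np.array(s['tcp_rot']);print(s['position'],np.degrees(np.arctan2(R[1,1],R[0,1]))+90,s['force'],s['moment'])
E
```

```text
[ 0.50959027 -0.12003854  0.24599278] 101.07671830746582 [-0.30993084 -0.3202148  -3.35622222] [-0.11531957  0.0596967  -0.07734168]
```

Force z of -3.4 N means the lid's weight now hangs on the gripper, so it is over the notches. I'll release it.

play_rows(
  moves=[
    [[0,0,0,0,0,0],[0,0,0,0,0,0],[0,0,0,0,0,0],[0,0,0,0,0,0]],
  ],
  fingers=-0.3,
)

```text
time_s: 6.2
position: [0.5103, -0.1204, 0.2469]
tcp_rot: [[-0.194, 0.981, 0.001], [0.981, 0.194, -0.0], [-0.001, 0.001, -1.0]]
force: [0.1, -0.2, 0.3]
opening: 0.34
grasp_force: 0.0
```

```bash
python3 - <<'E'
from h import *
s=bot.read_state();print(s['force'],s['opening'])
d=bot.capture('side')
for q in('lid_handle','lid_red_end'):
  for k in bot.pinpoint(d,q)[:2]: print(q,k['centre'],k['confidence'])
for z in (.241,.229): print(proj(d,[.51,-.12,z]),proj(d,[.51-.065*.194,-.12+.065*.981,z]))
cv2.imwrite('pics/s2.png',cv2.resize(d['image'][120:260,225:365],None,fx=4,fy=4,interpolation=cv2.INTER_CUBIC))
E
```

```text
[ 0.10156011 -0.19560516  0.29085635] 0.33959911803979176
lid_handle [209.1, 324.1] 0.67
lid_handle [297.4, 209.3] 0.58
lid_red_end [198.0, 343.0] 0.94
lid_red_end [289.3, 198.6] 0.86
[np.float64(294.5393101426059), np.float64(205.67862430905723)] [np.float64(286.50718932864174), np.float64(192.37191279704467)]
[np.float64(294.55236721433556), np.float64(209.88031360792021)] [np.float64(286.5597870463269), np.float64(196.4724325373732)]
```

View pics/s2.png

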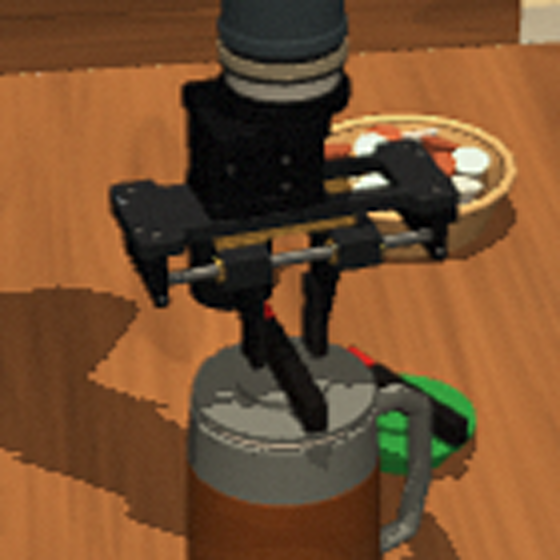

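The lid has dropped and the white collar band is gone from view. I'll go down 12 mm, regrip and screw it clockwise.

play_rows(
  moves=[
    [[0,0,7,0,0,0],[0,0,6,0,0,0],[0,0,0,0,0,0]],
  ],
)

```text
time_s: 6.65
position: [0.5096, -0.1202, 0.2326]
tcp_rot: [[-0.195, 0.981, -0.001], [0.981, 0.195, 0.001], [0.001, -0.001, -1.0]]
force: [0.5, -1.1, -0.7]
opening: 0.351
grasp_force: 0.0
```

play_rows(
  moves=[
    [[0,0,0,0,0,0],[0,0,0,0,0,0],[0,0,0,0,0,0],[0,0,0,0,0,0],[0,0,0,0,0,0]],
  ],
  fingers=-0.9,
)

```text
time_s: 7.15
position: [0.51, -0.1202, 0.2336]
tcp_rot: [[-0.195, 0.981, -0.0], [0.981, 0.195, 0.0], [0.0, 0.0, -1.0]]
force: [-1.1, 0.5, -0.1]
opening: 0.161
grasp_force: 30.0
```

play_rows(
  moves=[
    [[0,0,0.5,0,0,0.12],[0,0,0.5,0,0,0.13],[0,0,0.5,0,0,0.13],[0,0,0.5,0,0,0.13],[0,0,0.5,0,0,0.13]],
  ],
)

```text
time_s: 7.65
position: [0.5097, -0.1225, 0.2332]
tcp_rot: [[0.427, 0.904, -0.001], [0.904, -0.427, -0.007], [-0.006, 0.002, -1.0]]
force: [-6.1, -2.9, 14.3]
opening: 0.265
grasp_force: 56.1
```

```bash
python3 - <<'E'
from h import *
s=bot.read_state();print(s['force'],s['moment'],s['opening'])
d=bot.capture('side');c=bot.capture('top')
a=cv2.resize(d['image'][150:250,250:350],None,fx=4,fy=4,interpolation=cv2.INTER_CUBIC)
b=cv2.resize(c['image'][140:240,285:385],None,fx=4,fy=4,interpolation=cv2.INTER_CUBIC)
cv2.imwrite('pics/s3.png',np.hstack([a,b]))
E
```

```text
[-6.11978543 -2.86124923 14.3301114 ] [-0.63141426  0.98808918  1.95828064] 0.26467978013584753
```

View pics/s3.png

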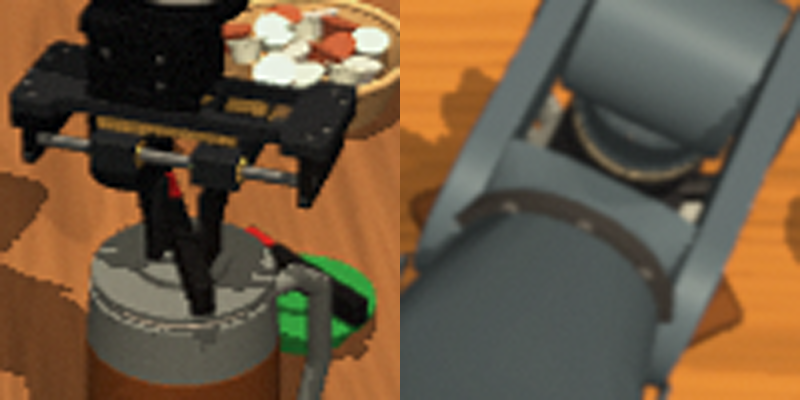

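The bar moved only about 10° while the tool turned 37°, so the lid has jammed. The tool pushing down may be why. I'll release, raise slightly and look at how the lid sits.

play_rows(
  moves=[
    [[0,0,-1,0,0,0],[0,0,-1,0,0,0],[0,0,-1,0,0,0],[0,0,0,0,0,0],[0,0,0,0,0,0]],
  ],
  fingers=0.1,
)

```text
time_s: 8.25
position: [0.51, -0.1201, 0.2338]
tcp_rot: [[0.43, 0.903, -0.0], [0.903, -0.43, 0.0], [0.0, -0.0, -1.0]]
force: [0.3, 1.1, 0.4]
opening: 0.535
grasp_force: 0.0
```

```bash
python3 - <<'E'
from h import *
s=bot.read_state();R=np.array(s['tcp_rot']);print(s['position'],np.degrees(np.arctan2(R[1,1],R[0,1]))+90,s['force'],s['moment'],s['opening'])
d=bot.capture('side')
for q in('lid_handle','lid_red_end','collar'):
  for k in bot.pinpoint(d,q)[:3]: print(q,k['centre'],round(k['confidence'],2))
c,sn=lambda a:np.cos(np.radians(a)),lambda a:np.sin(np.radians(a))
for z in (.24,.235,.229): 
  for a in (101,90,80): print(z,a,*[np.round(proj(d,[.51+k*.065*c(a),-.12+k*.065*sn(a),z+.011]),1) for k in (1,0,-1)])
cv2.imwrite('pics/s4.png',cv2.resize(d['image'][170:250,250:350],None,fx=8,fy=7,interpolation=cv2.INTER_CUBIC))
E
```

```text
[ 0.51001932 -0.12012746  0.23382387] 64.55333796851063 [0.26312145 1.13840942 0.37489087] [-0.08291439  0.06978214 -0.02612042] 0.5353498985049664
lid_handle [296.9, 213.8] 0.96
lid_handle [326.1, 215.7] 0.86
lid_handle [207.6, 323.4] 0.66
lid_red_end [290.9, 197.0] 0.89
lid_red_end [202.7, 344.4] 0.69
lid_red_end [311.9, 211.8] 0.59
collar [298.4, 222.8] 0.77
0.24 101 [286.5 188.9] [294.5 202.1] [303.2 216.5]
0.24 90 [291.5 188.3] [294.5 202.1] [297.9 217.2]
0.24 80 [296.  188.3] [294.5 202.1] [292.9 217.3]
0.235 101 [286.6 190.6] [294.5 203.9] [303.2 218.4]
0.235 90 [291.5 190.1] [294.5 203.9] [297.9 219. ]
0.235 80 [296. 190.] [294.5 203.9] [292.9 219.1]
0.229 101 [286.6 192.7] [294.5 206. ] [303.2 220.5]
0.229 90 [291.5 192.1] [294.5 206. ] [297.9 221.2]
0.229 80 [296. 192.] [294.5 206. ] [292.9 221.3]
```

View pics/s4.png

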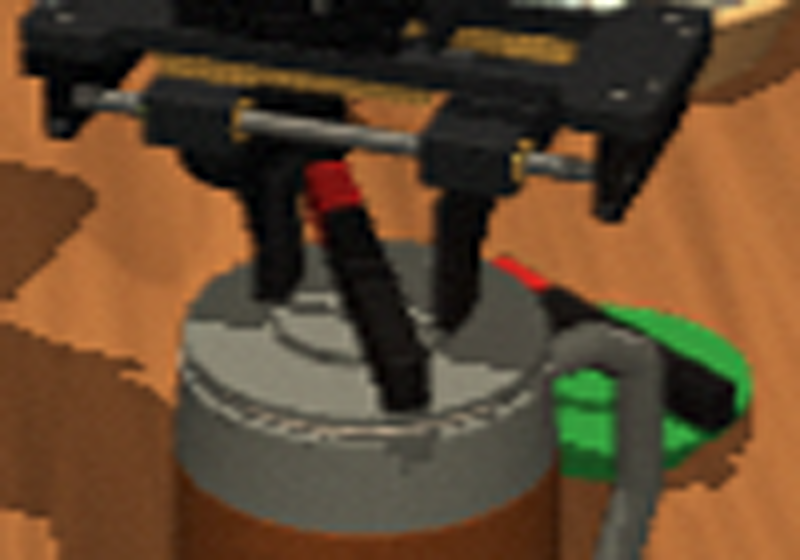

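The lid sits low and level, with the bar at about 94°. Most likely the grip slipped because pushing down added friction. I'll cage the bar loosely, so the lid can sink by itself, and turn it that way.

play_rows(
  moves=[
    [[0,0,-2,0,0,-0.13],[0,0,0,0,0,-0.13],[0,0,0,0,0,-0.13],[0,0,0,0,0,-0.12],[0,0,0,0,0,0]],
  ],
)

```text
time_s: 8.95
position: [0.51, -0.1203, 0.236]
tcp_rot: [[-0.066, 0.998, -0.0], [0.998, 0.066, 0.0], [0.0, -0.0, -1.0]]
force: [0.1, 0.1, -0.6]
opening: 0.55
grasp_force: 0.0
```

play_rows(
  moves=[
    [[0,0,0,0,0,0],[0,0,0,0,0,0],[0,0,0,0,0,0],[0,0,0,0,0,0],[0,0,0,0,0,0]],
  ],
  fingers=-0.63,
)

```text
time_s: 9.45
position: [0.51, -0.1203, 0.2361]
tcp_rot: [[-0.066, 0.998, 0.0], [0.998, 0.066, -0.0], [-0.0, 0.0, -1.0]]
force: [-0.3, 0.8, -0.5]
opening: 0.22
grasp_force: 0.0
```

play_rows(
  moves=[
    [[0,0,0,0,0,0.08],[0,0,0,0,0,0.08],[0,0,0,0,0,0.08],[0,0,0,0,0,0.08],[0,0,0,0,0,0.08]],
  ],
)

```text
time_s: 9.95
position: [0.5095, -0.1208, 0.2362]
tcp_rot: [[0.326, 0.946, -0.002], [0.946, -0.326, -0.002], [-0.003, -0.001, -1.0]]
force: [-2.0, -0.5, 2.1]
opening: 0.233
grasp_force: 41.0
```

```bash
cat > st.py <<'E'
from h import *
s=bot.read_state();R=np.array(s['tcp_rot']);print(s['time_s'],s['position'],np.degrees(np.arctan2(R[1,1],R[0,1]))+90,s['force'].round(2),s['moment'].round(2),s['opening'],s['grasp_force'])
d=bot.capture('side');im=d['image'].astype(int)
w=im[170:250,265:330];m=(w[...,2]>110)&(w[...,1]<50)&(w[...,0]<50)
P=np.argwhere(m)[:,::-1]+[265,170]; P=P[P[:,1]<206] ;print('red px',len(P),P.mean(0))
for a in range(20,111,10):
  print(a,*[np.round(proj(d,[.51+.055*np.cos(np.radians(a)),-.12+.055*np.sin(np.radians(a)),z]),1) for z in (.229,.24)])
E
python3 st.py
```

```text
9.95 [ 0.50951817 -0.12079638  0.23618127] 70.99931437093863 [-2.04 -0.54  2.05] [-0.3   0.3   1.18] 0.23323223462746145 40.96555531024933
red px 9 [293.33333333 196.77777778]
20 [314.7 204.3] [314.7 200.5]
30 [312.5 202.5] [312.6 198.7]
40 [309.8 201. ] [309.9 197.2]
50 [306.7 199.7] [306.8 196. ]
60 [303.3 198.8] [303.3 195. ]
70 [299.6 198.2] [299.6 194.4]
80 [295.8 197.9] [295.8 194.1]
90 [292. 198.] [291.9 194.2]
100 [288.2 198.4] [288.1 194.6]
110 [284.6 199.2] [284.5 195.4]
```

Still blocked, and z moment is about 1.2 N m. I'll back off, regrip at the notch and feel for the free range at low speed.

play_rows(
  moves=[
    [[0,0,0,0,0,-0.13],[0,0,0,0,0,-0.13],[0,0,0,0,0,-0.13],[0,0,0,0,0,-0.08],[0,0,0,0,0,0]],
  ],
  fingers=-0.3,
)

```text
time_s: 10.5
position: [0.5101, -0.1203, 0.236]
tcp_rot: [[-0.135, 0.991, 0.0], [0.991, 0.135, 0.0], [0.0, 0.0, -1.0]]
force: [-0.8, -0.4, 0.6]
opening: 0.346
grasp_force: 0.0
```

play_rows(
  moves=[
    [[0,0,0,0,0,0],[0,0,0,0,0,0],[0,0,0,0,0,0],[0,0,0,0,0,0],[0,0,0,0,0,0]],
  ],
  fingers=-0.9,
)

```text
time_s: 11.0
position: [0.5095, -0.1203, 0.236]
tcp_rot: [[-0.134, 0.991, -0.001], [0.991, 0.134, 0.0], [0.0, -0.001, -1.0]]
force: [-2.2, -0.3, 0.7]
opening: 0.158
grasp_force: 29.8
```

```bash
sed -i '/^for a/,$d' st.py; python3 st.py
```

```text
11.0 [ 0.50950677 -0.12031997  0.23601026] 97.72573787976157 [-2.2  -0.26  0.71] [-0.25  0.41 -0.4 ] 0.15804894930480823 29.778305970176007
red px 3 [293.66666667 197.        ]
```

play_rows(
  moves=[
    [[0,0,0,0,0,-0.02],[0,0,0,0,0,-0.02],[0,0,0,0,0,-0.02]],
  ],
)

```text
time_s: 11.35
position: [0.5107, -0.1203, 0.2363]
tcp_rot: [[-0.197, 0.98, 0.002], [0.98, 0.197, -0.0], [-0.001, 0.002, -1.0]]
force: [-0.7, -0.2, 1.7]
opening: 0.161
grasp_force: 29.9
```

```bash
python3 st.py
```

```text
11.35 [ 0.51067617 -0.1202814   0.23633889] 101.35330135443863 [-0.69 -0.19  1.66] [-0.01  0.09 -0.12] 0.16085342151801815 29.907906353473663
red px 0 [nan nan]st.py:5: RuntimeWarning: Mean of empty slice.
  P=np.argwhere(m)[:,::-1]+[265,170]; P=P[P[:,1]<206] ;print('red px',len(P),P.mean(0))
  ret = um.true_divide(
```

play_rows(
  moves=[
    [[0,0,0,0,0,-0.02],[0,0,0,0,0,-0.02],[0,0,0,0,0,-0.02]],
  ],
)

```text
time_s: 11.7
position: [0.5105, -0.1204, 0.2363]
tcp_rot: [[-0.255, 0.967, 0.001], [0.967, 0.255, -0.0], [-0.001, 0.001, -1.0]]
force: [0.9, 0.2, 3.4]
opening: 0.159
grasp_force: 29.9
```

```bash
python3 st.py
```

```text
11.7 [ 0.51048964 -0.12039496  0.23631658] 104.76306621201141 [0.93 0.16 3.43] [ 0.07 -0.03 -0.14] 0.15904930690399818 29.91144597530365
red px 0 [nan nan]st.py:5: RuntimeWarning: Mean of empty slice.
  P=np.argwhere(m)[:,::-1]+[265,170]; P=P[P[:,1]<206] ;print('red px',len(P),P.mean(0))
  ret = um.true_divide(
```

play_rows(
  moves=[
    [[0,0,0,0,0,0.03],[0,0,0,0,0,0.03],[0,0,0,0,0,0.03]],
  ],
)

```text
time_s: 12.05
position: [0.5101, -0.1205, 0.2363]
tcp_rot: [[-0.166, 0.986, 0.0], [0.986, 0.166, -0.001], [-0.001, 0.0, -1.0]]
force: [-0.7, -0.4, 2.9]
opening: 0.163
grasp_force: 30.0
```

```bash
sed -i '/^w=/,$d' st.py; sed -i '/^d=/d' st.py; python3 st.py
```

```text
12.05 [ 0.51010068 -0.12050981  0.23629475] 99.54548357075141 [-0.67 -0.4   2.87] [-0.04  0.1   0.23] 0.16250235448442282 29.9665430188179
```

play_rows(
  moves=[
    [[0,0,0,0,0,0.03],[0,0,0,0,0,0.03]],
  ],
)

```text
time_s: 12.25
position: [0.5098, -0.1205, 0.2363]
tcp_rot: [[-0.107, 0.994, -0.001], [0.994, 0.107, -0.001], [-0.001, -0.001, -1.0]]
force: [-1.4, -0.4, 4.7]
opening: 0.162
grasp_force: 30.0
```

```bash
 python3 st.py
```

```text
12.25 [ 0.50979333 -0.12050452  0.23630103] 96.13033775068877 [-1.42 -0.44  4.7 ] [-0.11  0.3   0.28] 0.16231565504084214 30.03579944372177
```

play_rows(
  moves=[
    [[0,0,0,0,0,0.03],[0,0,0,0,0,0.03]],
  ],
)

```text
time_s: 12.45
position: [0.5096, -0.1207, 0.2362]
tcp_rot: [[-0.049, 0.999, -0.001], [0.999, 0.049, -0.002], [-0.002, -0.001, -1.0]]
force: [-0.3, -0.8, 4.0]
opening: 0.16
grasp_force: 30.9
```

```bash
 python3 st.py
```

```text
12.45 [ 0.50955025 -0.12068123  0.23622592] 92.80828972897744 [-0.26 -0.77  4.  ] [-0.14  0.24  0.7 ] 0.16014301610869372 30.930111408233643
```

play_rows(
  moves=[
    [[0,0,0,0,0,0.03],[0,0,0,0,0,0.03]],
  ],
)

```text
time_s: 12.65
position: [0.5096, -0.121, 0.2362]
tcp_rot: [[0.01, 1.0, -0.001], [1.0, -0.01, -0.002], [-0.003, -0.001, -1.0]]
force: [-1.1, -2.1, 3.5]
opening: 0.171
grasp_force: 32.3
```

```bash
 python3 st.py
```

```text
12.65 [ 0.50956655 -0.12097052  0.23623232] 89.41367349222487 [-1.1  -2.1   3.49] [-0.29  0.24  0.88] 0.17080285570793954 32.32370261102915
```

The lid moves freely from about 95° to 105° and then hits something, so the pins are still in the notch width. It may not be fully down. I'll return to mid-notch, release, then tap the bar top with closed fingers to measure its height and seat it.

play_rows(
  moves=[
    [[0,0,0,0,0,-0.06],[0,0,0,0,0,-0.06],[0,0,0,0,0,-0.06],[0,0,0,0,0,-0.02],[0,0,0,0,0,0]],
  ],
)

```text
time_s: 13.15
position: [0.5103, -0.1205, 0.2363]
tcp_rot: [[-0.185, 0.983, 0.001], [0.983, 0.185, -0.001], [-0.001, 0.001, -1.0]]
force: [0.7, 0.2, 3.6]
opening: 0.159
grasp_force: 29.9
```

play_rows(
  moves=[
    [[0,0,0,0,0,0],[0,0,0,0,0,0],[0,0,-15,0,0,0],[0,0,-15,0,0,0],[0,0,0,0,0,0]],
  ],
  fingers=-0.3,
)

```text
time_s: 13.65
position: [0.5108, -0.1206, 0.2673]
tcp_rot: [[-0.185, 0.983, 0.003], [0.983, 0.185, -0.001], [-0.002, 0.002, -1.0]]
force: [-0.2, -0.5, 0.2]
opening: 0.345
grasp_force: 0.0
```

play_rows(
  moves=[
    [[0,0,0,0,0,0],[0,0,0,0,0,0],[0,0,0,0,0,0],[0,0,0,0,0,0],[0,0,6,0,0,0]],
  ],
  fingers=-1,
)

```text
time_s: 14.15
position: [0.5104, -0.1205, 0.2602]
tcp_rot: [[-0.185, 0.983, 0.001], [0.983, 0.185, -0.001], [-0.001, 0.001, -1.0]]
force: [-0.4, 0.8, 0.5]
opening: 0.029
grasp_force: 0.0
```

```bash
 python3 st.py; python3 - <<'E'
from h import *
d=bot.capture('side')
cv2.imwrite('pics/s5.png',cv2.resize(d['image'][170:250,250:350],None,fx=8,fy=7,interpolation=cv2.INTER_CUBIC))
E
```

```text
14.15 [ 0.51041031 -0.12050277  0.26015723] 100.65516858054349 [-0.39  0.76  0.55] [-0.09  0.03 -0.03] 0.029256011454881947 0.0
```

View pics/s5.png

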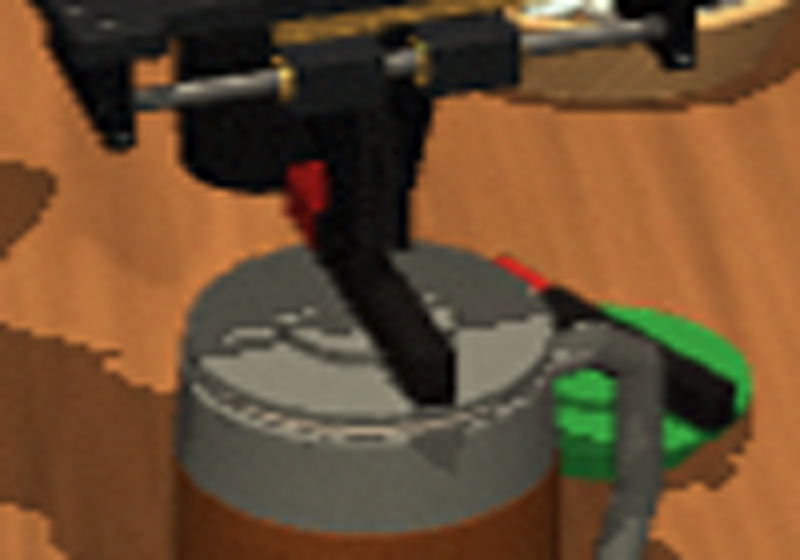

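The lid looks level and low, with only a thin collar gap showing. Now I probe the bar top.

play_rows(
  moves=[
    [[0,0,2,0,0,0],[0,0,1,0,0,0],[0,0,1,0,0,0]],
  ],
)

```text
time_s: 14.5
position: [0.51, -0.1203, 0.2559]
tcp_rot: [[-0.185, 0.983, -0.0], [0.983, 0.185, 0.0], [0.0, -0.0, -1.0]]
force: [-0.3, -0.0, 0.7]
opening: 0.0
grasp_force: 0.0
```

play_rows(
  moves=[
    [[0,0,1,0,0,0],[0,0,0,0,0,0]],
  ],
)

```text
time_s: 14.7
position: [0.51, -0.1203, 0.255]
tcp_rot: [[-0.185, 0.983, -0.0], [0.983, 0.185, 0.0], [0.0, -0.0, -1.0]]
force: [0.2, 0.3, 0.5]
opening: 0.005
grasp_force: 0.0
```

play_rows(
  moves=[
    [[0,0,1,0,0,0],[0,0,0,0,0,0]],
  ],
)

```text
time_s: 14.9
position: [0.5101, -0.1204, 0.2543]
tcp_rot: [[-0.185, 0.983, 0.0], [0.983, 0.185, -0.0], [-0.0, 0.0, -1.0]]
force: [1.6, 0.1, 0.4]
opening: 0.005
grasp_force: 0.4
```

play_rows(
  moves=[
    [[0,0,1,0,0,0],[0,0,0,0,0,0]],
  ],
)

```text
time_s: 15.1
position: [0.5102, -0.1204, 0.2541]
tcp_rot: [[-0.185, 0.983, 0.001], [0.983, 0.185, -0.001], [-0.001, 0.001, -1.0]]
force: [-1.7, 0.8, 5.8]
opening: 0.011
grasp_force: 3.1
```

play_rows(
  moves=[
    [[0,0,1,0,0,0],[0,0,0,0,0,0]],
  ],
)

```text
time_s: 15.3
position: [0.5103, -0.1205, 0.254]
tcp_rot: [[-0.185, 0.983, 0.001], [0.983, 0.185, -0.001], [-0.001, 0.001, -1.0]]
force: [-3.8, 1.5, 10.6]
opening: 0.006
grasp_force: 5.5
```

The bar top is at about 0.240, so the lid sits at 229 mm and has dropped fully. The snag is likely tilt or lift of the light lid while it is gripped. I'll regrip, preload it downward a little first, then turn slowly.

play_rows(
  moves=[
    [[0,0,-6,0,0,0],[0,0,0,0,0,0],[0,0,0,0,0,0],[0,0,0,0,0,0],[0,0,0,0,0,0]],
  ],
  fingers=-0.2,
)

```text
time_s: 15.8
position: [0.5098, -0.1202, 0.2576]
tcp_rot: [[-0.185, 0.983, -0.001], [0.983, 0.185, 0.0], [0.001, -0.001, -1.0]]
force: [0.4, 0.0, 0.3]
opening: 0.353
grasp_force: 0.0
```

play_rows(
  moves=[
    [[0,0,12,0,0,0],[0,0,11,0,0,0],[0,0,0,0,0,0],[0,0,0,0,0,0]],
  ],
)

```text
time_s: 16.2
position: [0.5095, -0.1201, 0.2342]
tcp_rot: [[-0.185, 0.983, -0.002], [0.983, 0.185, 0.001], [0.001, -0.002, -1.0]]
force: [0.6, -0.2, 0.4]
opening: 0.4
grasp_force: 0.0
```

play_rows(
  moves=[
    [[0,0,0,0,0,0],[0,0,0,0,0,0],[0,0,0,0,0,0],[0,0,0,0,0,0],[0,0,0,0,0,0]],
  ],
  fingers=-0.9,
)

```text
time_s: 16.7
position: [0.5101, -0.1204, 0.2353]
tcp_rot: [[-0.185, 0.983, 0.0], [0.983, 0.185, -0.0], [-0.0, 0.0, -1.0]]
force: [0.1, 0.2, 0.8]
opening: 0.158
grasp_force: 30.0
```

play_rows(
  moves=[
    [[0,0,1,0,0,0],[0,0,0.5,0,0,0],[0,0,0,0,0,0]],
  ],
)

```text
time_s: 17.0
position: [0.5101, -0.1204, 0.2351]
tcp_rot: [[-0.185, 0.983, 0.001], [0.983, 0.185, -0.001], [-0.001, 0.001, -1.0]]
force: [-2.1, 1.2, 8.9]
opening: 0.159
grasp_force: 30.0
```

```bash
 python3 st.py
```

```text
17.0 [ 0.51012336 -0.12036039  0.23506027] 100.64985573050635 [-2.15  1.21  8.9 ] [ 0.08  0.51 -0.1 ] 0.1591959389523163 30.006421208381653
```

play_rows(
  moves=[
    [[0,0,0,0,0,0.04],[0,0,0,0,0,0.04],[0,0,0,0,0,0.04],[0,0,0,0,0,0.04],[0,0,0,0,0,0.04]],
  ],
)

```text
time_s: 17.5
position: [0.5098, -0.1209, 0.235]
tcp_rot: [[0.011, 1.0, -0.0], [1.0, -0.011, -0.003], [-0.003, -0.0, -1.0]]
force: [-1.9, -0.1, 9.1]
opening: 0.17
grasp_force: 32.4
```

```bash
 python3 st.py
```

```text
17.5 [ 0.5098161  -0.1209293   0.23500086] 89.34760110325038 [-1.94 -0.09  9.13] [-0.17  0.58  0.83] 0.17020525097934908 32.41002925671637
```

Pressing gave My of about 0.5 N m at 9 N, so the reaction is at one pin only. The rigid grip keeps the lid slightly tilted. I'll go back to mid-notch, release so it levels, then turn with a loose cage from there.

play_rows(
  moves=[
    [[0,0,-1,0,0,-0.06],[0,0,0,0,0,-0.06],[0,0,0,0,0,-0.06],[0,0,0,0,0,-0.03],[0,0,0,0,0,0]],
  ],
)

```text
time_s: 18.0
position: [0.5106, -0.1205, 0.2352]
tcp_rot: [[-0.195, 0.981, 0.002], [0.981, 0.195, -0.001], [-0.001, 0.001, -1.0]]
force: [1.0, 0.3, 5.2]
opening: 0.156
grasp_force: 29.9
```

play_rows(
  moves=[
    [[0,0,0,0,0,0],[0,0,0,0,0,0],[0,0,0,0,0,0],[0,0,0,0,0,0]],
  ],
  fingers=-0.63,
)

```text
time_s: 18.4
position: [0.5097, -0.1202, 0.2341]
tcp_rot: [[-0.195, 0.981, -0.001], [0.981, 0.195, 0.0], [0.001, -0.001, -1.0]]
force: [-0.5, 0.1, -0.1]
opening: 0.182
grasp_force: 0.0
```

play_rows(
  moves=[
    [[0,0,0,0,0,0.05],[0,0,0,0,0,0.05],[0,0,0,0,0,0.05],[0,0,0,0,0,0.05],[0,0,0,0,0,0.05]],
  ],
)

```text
time_s: 18.9
position: [0.5095, -0.1202, 0.2342]
tcp_rot: [[0.055, 0.998, -0.002], [0.998, -0.055, 0.0], [-0.0, -0.002, -1.0]]
force: [-0.3, -0.2, -0.3]
opening: 0.188
grasp_force: 13.6
```

```bash
 python3 st.py
```

```text
18.9 [ 0.5094875  -0.12020128  0.23424861] 86.85275413550005 [-0.33 -0.24 -0.28] [-0.08  0.14  0.47] 0.18784023775794023 13.613692210055888
```

play_rows(
  moves=[
    [[0,0,0,0,0,0.05],[0,0,0,0,0,0.05]],
  ],
)

```text
time_s: 19.1
position: [0.5094, -0.1205, 0.2341]
tcp_rot: [[0.151, 0.989, -0.002], [0.989, -0.151, -0.001], [-0.001, -0.002, -1.0]]
force: [-0.3, -1.5, -1.4]
opening: 0.195
grasp_force: 36.9
```

```bash
 python3 st.py
```

```text
19.1 [ 0.50940059 -0.12045533  0.23414943] 81.32237499611495 [-0.27 -1.55 -1.4 ] [-0.12  0.12  1.1 ] 0.19484020098624255 36.89422443509102
```

play_rows(
  moves=[
    [[0,0,0,0,0,0.05],[0,0,0,0,0,0.05]],
  ],
)

```text
time_s: 19.3
position: [0.5094, -0.1205, 0.2342]
tcp_rot: [[0.248, 0.969, -0.002], [0.969, -0.248, -0.001], [-0.002, -0.002, -1.0]]
force: [-1.3, -1.2, -0.3]
opening: 0.215
grasp_force: 39.0
```

```bash
 python3 st.py
```

```text
19.3 [ 0.50939724 -0.12049263  0.23417967] 75.62408788617984 [-1.27 -1.18 -0.34] [-0.17  0.14  1.14] 0.21521317785498584 38.97635243833065
```

Hard stop at about 92° again. I'll recheck the pitcher's yaw from its handle in the first pictures.

```bash
python3 - <<'E'
from h import *
c=bot.capture('top');d=bot.capture('side')
def P(r,a,z,cam):
    return np.round(proj(cam,[.51+r*np.cos(np.radians(a)),-.12+r*np.sin(np.radians(a)),z]),1)
a=cv2.resize(cv2.imread('pics/top0.png')[140:240,285:385],None,fx=5,fy=5,interpolation=cv2.INTER_CUBIC)
b=cv2.resize(cv2.imread('pics/side0.png')[190:310,245:345],None,fx=5,fy=5,interpolation=cv2.INTER_CUBIC)[:500]
def dot(im,p,o,col): cv2.circle(im,tuple(int(round((v+.5-w)*5)) for v,w in zip(p,o)),2,col,-1)
for ang,col in((20,(255,0,0)),(26,(0,255,0)),(32,(255,0,255))):
  for r,z in((.115,.15),(.115,.1),(.09,.18)):
    dot(a,P(r,ang,z,c),(285,140),col);dot(b,P(r,ang,z,d),(245,190),col)
for k in range(0,360,20): dot(a,P(.056,k,.218+.006,c),(285,140),(0,255,255));dot(b,P(.063,k,.2,d),(245,190),(0,255,255))
for s in range(4): 
  k=26.2+45+90*s; dot(a,P(.1202,k,.0,c),(285,140),(255,255,0));dot(b,P(.1202,k,.0,d),(245,190),(255,255,0))
cv2.imwrite('pics/ov.png',cv2.resize(np.hstack([a[:,:400],b[:,:400]]),None,fx=1,fy=1))
E
```

```text
(no output)
```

View pics/ov.png

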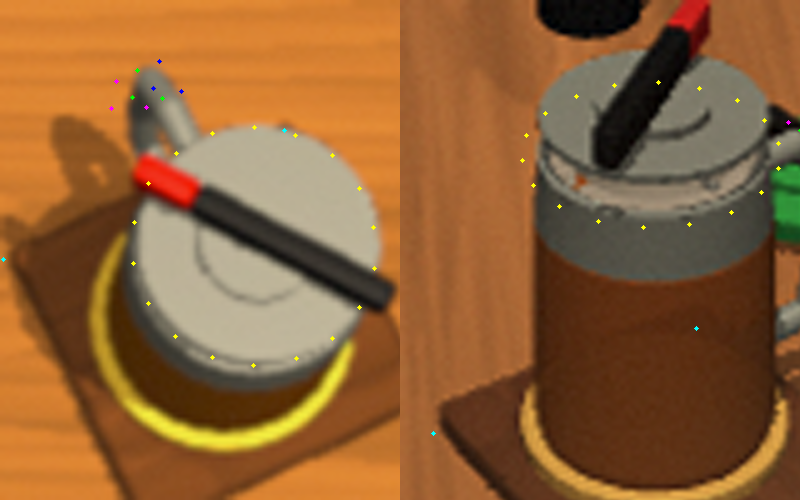

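The overlay shows the pitcher axis about 2 mm further in +x, and 1 mm in -y, than my tool centre. The handle is at about 25°. The lid may be held against one side of its play. I'll grip at the notch and feel the lateral play to centre it.

play_rows(
  moves=[
    [[0,0,0,0,0,-0.1],[0,0,0,0,0,-0.1],[0,0,0,0,0,-0.1],[0,0,0,0,0,-0.13],[0,0,0,0,0,0]],
  ],
  fingers=-0.5,
)

```text
time_s: 19.9
position: [0.51, -0.1202, 0.2345]
tcp_rot: [[-0.174, 0.985, 0.0], [0.985, 0.174, 0.001], [0.001, 0.0, -1.0]]
force: [-0.1, -0.1, 0.1]
opening: 0.246
grasp_force: 0.0
```

play_rows(
  moves=[
    [[0,0,0,0,0,0],[0,0,0,0,0,0],[0,0,0,0,0,0],[0,0,0,0,0,0]],
  ],
  fingers=-0.9,
)

```text
time_s: 20.3
position: [0.5099, -0.1204, 0.2347]
tcp_rot: [[-0.175, 0.985, -0.0], [0.985, 0.175, -0.0], [-0.0, -0.0, -1.0]]
force: [-1.8, -0.9, 1.5]
opening: 0.161
grasp_force: 29.7
```

play_rows(
  moves=[
    [[0,1,0,0,0,0],[0,0,0,0,0,0]],
  ],
)

```text
time_s: 20.5
position: [0.5106, -0.1203, 0.2347]
tcp_rot: [[-0.175, 0.985, -0.001], [0.985, 0.175, -0.0], [-0.0, -0.001, -1.0]]
force: [-3.0, -1.0, 4.1]
opening: 0.156
grasp_force: 29.7
```

play_rows(
  moves=[
    [[0,1,0,0,0,0],[0,0,0,0,0,0]],
  ],
)

```text
time_s: 20.7
position: [0.5114, -0.12, 0.2346]
tcp_rot: [[-0.175, 0.985, -0.002], [0.985, 0.175, -0.0], [0.0, -0.002, -1.0]]
force: [-4.2, -0.7, 4.8]
opening: 0.157
grasp_force: 29.8
```

play_rows(
  moves=[
    [[0,1,0,0,0,0],[0,0,0,0,0,0]],
  ],
)

```text
time_s: 20.9
position: [0.5114, -0.12, 0.2347]
tcp_rot: [[-0.176, 0.984, -0.004], [0.984, 0.176, -0.001], [0.0, -0.004, -1.0]]
force: [-7.3, -2.7, 6.0]
opening: 0.158
grasp_force: 29.8
```

play_rows(
  moves=[
    [[-1,0,0,0,0,0],[0,0,0,0,0,0]],
  ],
)

```text
time_s: 21.1
position: [0.5115, -0.1203, 0.2347]
tcp_rot: [[-0.175, 0.985, -0.004], [0.985, 0.175, 0.001], [0.002, -0.003, -1.0]]
force: [-7.8, -0.2, 7.8]
opening: 0.162
grasp_force: 29.9
```

play_rows(
  moves=[
    [[-1,0,0,0,0,0],[0,0,0,0,0,0]],
  ],
)

```text
time_s: 21.3
position: [0.5115, -0.1205, 0.2346]
tcp_rot: [[-0.175, 0.985, -0.004], [0.985, 0.175, 0.003], [0.003, -0.004, -1.0]]
force: [-7.2, 1.2, 7.7]
opening: 0.159
grasp_force: 29.9
```

```bash
 python3 st.py
```

```text
21.3 [ 0.51148497 -0.12049595  0.23460651] 100.09367783423063 [-7.16  1.22  7.72] [ 0.13  1.14 -0.02] 0.1592830033736658 29.922200739383698
```

play_rows(
  moves=[
    [[2,-3,0,0,0,0],[0,0,0,0,0,0]],
  ],
)

```text
time_s: 21.5
position: [0.5108, -0.1201, 0.2347]
tcp_rot: [[-0.175, 0.985, 0.002], [0.985, 0.175, 0.0], [-0.0, 0.002, -1.0]]
force: [-0.8, 0.1, 2.2]
opening: 0.152
grasp_force: 29.9
```

play_rows(
  moves=[
    [[0,-1,0,0,0,0],[0,0,0,0,0,0]],
  ],
)

```text
time_s: 21.7
position: [0.5102, -0.1203, 0.2347]
tcp_rot: [[-0.175, 0.985, 0.003], [0.985, 0.175, 0.0], [-0.0, 0.003, -1.0]]
force: [1.9, 0.9, 1.6]
opening: 0.163
grasp_force: 29.9
```

play_rows(
  moves=[
    [[0,-1,0,0,0,0],[0,0,0,0,0,0]],
  ],
)

```text
time_s: 21.9
position: [0.5087, -0.1208, 0.2347]
tcp_rot: [[-0.175, 0.985, 0.002], [0.985, 0.175, -0.0], [-0.001, 0.002, -1.0]]
force: [3.0, -0.2, 2.9]
opening: 0.157
grasp_force: 29.9
```

play_rows(
  moves=[
    [[0,-1,0,0,0,0],[0,0,0,0,0,0]],
  ],
)

```text
time_s: 22.1
position: [0.5073, -0.1211, 0.2347]
tcp_rot: [[-0.175, 0.985, 0.001], [0.985, 0.175, -0.001], [-0.001, 0.001, -1.0]]
force: [2.9, 0.6, 1.4]
opening: 0.156
grasp_force: 29.9
```

play_rows(
  moves=[
    [[0,-1,0,0,0,0],[0,0,0,0,0,0]],
  ],
)

```text
time_s: 22.3
position: [0.5072, -0.1212, 0.2348]
tcp_rot: [[-0.175, 0.985, 0.003], [0.985, 0.175, -0.0], [-0.001, 0.003, -1.0]]
force: [5.0, 1.8, 1.0]
opening: 0.156
grasp_force: 29.9
```

```bash
 python3 st.py
```

```text
22.3 [ 0.50716383 -0.12115578  0.23483948] 100.0552519304444 [5.03 1.78 1.  ] [ 0.09 -0.86  0.01] 0.15570029742718688 29.9061718583107
```

play_rows(
  moves=[
    [[2,3.2,0,0,0,0],[0,0,0,0,0,0]],
  ],
)

```text
time_s: 22.5
position: [0.5083, -0.1191, 0.2346]
tcp_rot: [[-0.176, 0.984, -0.002], [0.984, 0.176, -0.002], [-0.001, -0.002, -1.0]]
force: [-0.9, -2.2, 3.1]
opening: 0.159
grasp_force: 30.0
```

play_rows(
  moves=[
    [[1,0,0,0,0,0],[0,0,0,0,0,0]],
  ],
)

```text
time_s: 22.7
position: [0.5084, -0.1189, 0.2347]
tcp_rot: [[-0.176, 0.984, -0.001], [0.984, 0.176, -0.003], [-0.003, -0.001, -1.0]]
force: [-1.0, -5.0, 3.4]
opening: 0.158
grasp_force: 30.0
```

play_rows(
  moves=[
    [[1,0,0,0,0,0],[0,0,0,0,0,0]],
  ],
)

```text
time_s: 22.9
position: [0.5084, -0.1187, 0.2348]
tcp_rot: [[-0.177, 0.984, -0.0], [0.984, 0.177, -0.005], [-0.005, -0.001, -1.0]]
force: [-0.1, -7.9, 2.4]
opening: 0.158
grasp_force: 30.0
```

play_rows(
  moves=[
    [[-6,0,0,0,0,0],[0,0,0,0,0,0]],
  ],
)

```text
time_s: 23.1
position: [0.5087, -0.1214, 0.2346]
tcp_rot: [[-0.174, 0.985, -0.002], [0.985, 0.174, 0.003], [0.004, -0.001, -1.0]]
force: [-1.0, -0.5, 5.6]
opening: 0.154
grasp_force: 29.9
```

play_rows(
  moves=[
    [[-1,0,0,0,0,0],[0,0,0,0,0,0]],
  ],
)

```text
time_s: 23.3
position: [0.5088, -0.1218, 0.2346]
tcp_rot: [[-0.174, 0.985, -0.002], [0.985, 0.174, 0.004], [0.004, -0.001, -1.0]]
force: [-0.5, 1.1, 5.9]
opening: 0.155
grasp_force: 29.9
```

play_rows(
  moves=[
    [[-1,0,0,0,0,0],[0,0,0,0,0,0]],
  ],
)

```text
time_s: 23.5
position: [0.5088, -0.122, 0.2346]
tcp_rot: [[-0.174, 0.985, -0.002], [0.985, 0.174, 0.005], [0.006, -0.001, -1.0]]
force: [-1.1, 3.7, 6.2]
opening: 0.158
grasp_force: 29.9
```

The lid's play centre is about (0.5093,-0.1206), so my centring was fine. The likelier cause is self-locking: gripping so near the axis gives a tiny lever and large friction, which holds the lid up as the groove descends. I'll switch to the fully open fingers as a two-point wrench, one on each side of the bar and 43 mm out. That gives a pure couple and leaves the lid free to sink.

play_rows(
  moves=[
    [[4,0,0,0,0,0],[0,0,0,0,0,0],[0,0,0,0,0,0],[0,0,-15,0,0,0],[0,0,-15,0,0,0]],
  ],
  fingers=-0.2,
)

```text
time_s: 24.0
position: [0.5085, -0.1202, 0.264]
tcp_rot: [[-0.175, 0.985, -0.003], [0.985, 0.175, 0.001], [0.002, -0.002, -1.0]]
force: [0.7, -0.9, 0.1]
opening: 0.394
grasp_force: 0.0
```

play_rows(
  moves=[
    [[0,0,0,0,0,0.14],[0,0,0,0,0,0.14],[0,0,0,0,0,0.14],[0,0,0,0,0,0.14],[0,0,0,0,0,0.14]],
  ],
  fingers=1,
)

```text
time_s: 24.5
position: [0.5089, -0.1204, 0.2641]
tcp_rot: [[0.506, 0.863, -0.001], [0.863, -0.506, 0.001], [0.0, -0.001, -1.0]]
force: [-0.5, 0.8, -0.6]
opening: 0.767
grasp_force: 0.0
```

play_rows(
  moves=[
    [[0,0,0,0,0,0.14],[0,0,0,0,0,0],[0,0,0,0,0,0],[0,0,0,0,0,0]],
  ],
)

```text
time_s: 24.9
position: [0.5091, -0.1204, 0.2644]
tcp_rot: [[0.615, 0.789, -0.0], [0.789, -0.615, 0.0], [-0.0, -0.0, -1.0]]
force: [-0.3, -0.5, 0.4]
opening: 0.994
grasp_force: 0.0
```

```bash
 python3 st.py; python3 - <<'E'
from h import *
s=bot.read_state();R=np.array(s['tcp_rot'])
print('mm in tool axes to centre',R.T@(np.array([.5093,-.1206,.231])-s['position'])*1000)
d=bot.capture('side')
cv2.imwrite('pics/s6.png',cv2.resize(d['image'][150:250,250:350],None,fx=6,fy=6,interpolation=cv2.INTER_CUBIC))
E
```

```text
24.9 [ 0.50910698 -0.12042777  0.26438267] 52.06576009037639 [-0.35 -0.48  0.39] [-0.13  0.17  0.02] 0.9935712556100694 0.0
mm in tool axes to centre [-1.44098160e-02  2.73680319e-01  3.33825498e+01]
```

View pics/s6.png

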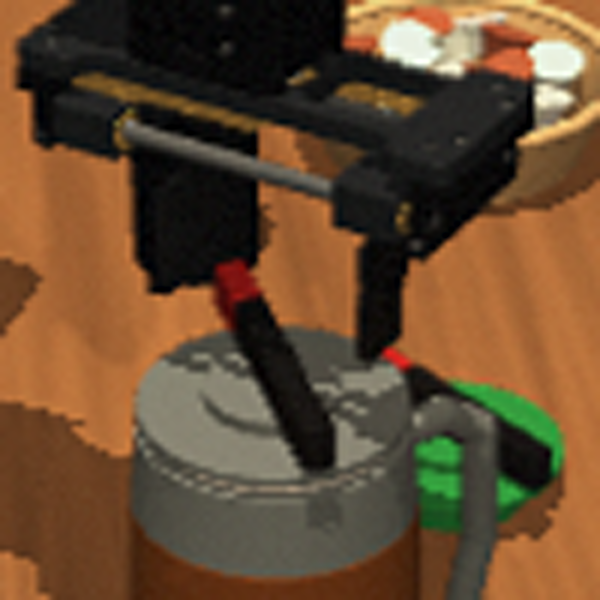

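The bar is level at about 100° and the fingers straddle it diagonally. I'll descend and wrench clockwise.

play_rows(
  moves=[
    [[0,0,17,0,0,0],[0,0,16,0,0,0],[0,0,0,0,0,0.05],[0,0,0,0,0,0.08]],
  ],
)

```text
time_s: 25.35
position: [0.5088, -0.1203, 0.2309]
tcp_rot: [[0.714, 0.7, -0.002], [0.7, -0.714, 0.001], [-0.001, -0.002, -1.0]]
force: [0.1, -1.0, -0.2]
opening: 0.999
grasp_force: 0.0
```

play_rows(
  moves=[
    [[0,0,0,0,0,0.07],[0,0,0,0,0,0.07],[0,0,0,0,0,0.07],[0,0,0,0,0,0.07]],
  ],
)

```text
time_s: 25.75
position: [0.509, -0.1203, 0.2315]
tcp_rot: [[0.88, 0.475, -0.001], [0.475, -0.88, 0.0], [-0.001, -0.001, -1.0]]
force: [-0.5, -0.0, 0.7]
opening: 0.998
grasp_force: 1.2
```

```bash
 python3 st.py
```

```text
25.75 [ 0.50895915 -0.12033891  0.23146791] 28.389271211258354 [-0.52 -0.03  0.72] [-0.06  0.11  0.08] 0.9977700077666126 1.2239723238599254
```

play_rows(
  moves=[
    [[0,0,0,0,0,0.06],[0,0,0,0,0,0.06],[0,0,0,0,0,0.06]],
  ],
)

```text
time_s: 26.05
position: [0.5088, -0.1204, 0.2307]
tcp_rot: [[0.946, 0.324, -0.002], [0.324, -0.946, -0.003], [-0.003, 0.002, -1.0]]
force: [2.3, -0.3, -7.4]
opening: 1.002
grasp_force: 34.2
```

```bash
 python3 st.py
```

```text
26.05 [ 0.50879871 -0.12042773  0.23071169] 18.895507231893575 [ 2.26 -0.25 -7.45] [ 0.16 -0.11  3.25] 1.0020081569966433 34.238168864976615
```

```bash
 python3 - <<'E'
from h import *
d=bot.capture('side')
cv2.imwrite('pics/s7.png',cv2.resize(d['image'][150:250,250:350],None,fx=6,fy=6,interpolation=cv2.INTER_CUBIC))
im=d['image'].astype(int);w=im[185:215,275:330];m=(w[...,2]>90)&(w[...,1]<50)&(w[...,0]<60)
P=np.argwhere(m)[:,::-1]+[275,185];print(P.tolist())
E
```

```text
[[311, 207], [312, 207], [313, 207], [313, 208], [314, 208], [314, 209], [315, 209], [316, 209], [315, 210], [316, 210], [317, 210], [317, 211]]
```

View pics/s7.png

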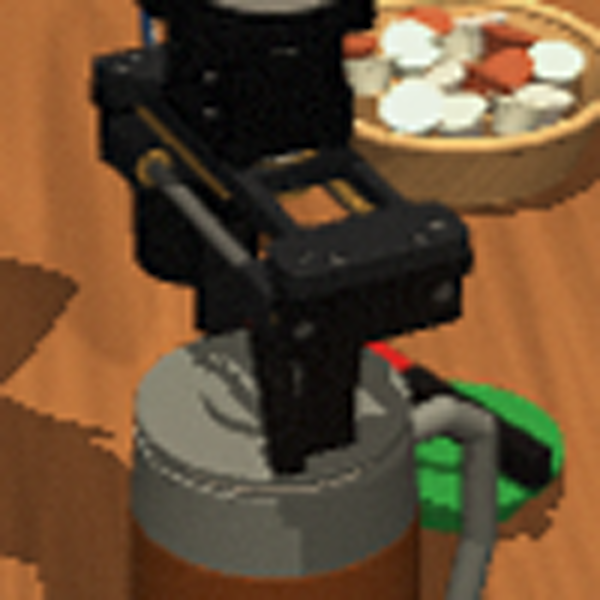

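The resistance builds gradually from lid yaw of about 1.23, and the lid drags the tool down. That fits pins catching the ledge's lower edge, with the lid a hair too high. I've now viewed 11 pictures, one over the limit, so I'll view no more. Next: back off, press both fingertips onto the cover (wide, level support) and wrench the bar at the same time.

play_rows(
  moves=[
    [[0,0,0,0,0,-0.1],[0,0,0,0,0,-0.1],[0,0,3,0,0,0],[0,0,2,0,0,0],[0,0,0,0,0,0]],
  ],
)

```text
time_s: 26.6
position: [0.509, -0.1204, 0.2262]
tcp_rot: [[0.87, 0.493, -0.001], [0.493, -0.87, 0.001], [-0.0, -0.001, -1.0]]
force: [0.5, 0.2, 0.3]
opening: 0.999
grasp_force: 0.0
```

```bash
 python3 st.py
```

```text
26.6 [ 0.50897764 -0.12035596  0.22619553] 29.516468527362477 [0.51 0.18 0.27] [-0.1   0.15  0.02] 0.9985722216404092 0.0
```

play_rows(
  moves=[
    [[0,0,1,0,0,0],[0,0,1,0,0,0],[0,0,0,0,0,0]],
  ],
)

```text
time_s: 26.9
position: [0.5093, -0.1204, 0.2251]
tcp_rot: [[0.87, 0.494, 0.0], [0.494, -0.87, 0.0], [0.0, 0.0, -1.0]]
force: [-1.0, 0.5, 4.6]
opening: 0.999
grasp_force: 2.2
```

```bash
 python3 st.py
```

```text
26.9 [ 0.5093147  -0.1204455   0.22513834] 29.586970923241005 [-0.98  0.52  4.65] [0.13 0.35 0.06] 0.9985099280099204 2.1553943236358464
```

play_rows(
  moves=[
    [[0,0,1,0,0,0],[0,0,0.5,0,0,0],[0,0,0,0,0,0.02],[0,0,0,0,0,0.03],[0,0,0,0,0,0.03]],
  ],
)

```text
time_s: 27.4
position: [0.5081, -0.1214, 0.225]
tcp_rot: [[0.906, 0.424, -0.002], [0.424, -0.906, -0.003], [-0.003, 0.001, -1.0]]
force: [-5.1, -2.3, 14.9]
opening: 0.999
grasp_force: 7.2
```

```bash
 python3 st.py
```

```text
27.4 [ 0.50808881 -0.1213829   0.2249884 ] 25.092936153725717 [-5.07 -2.35 14.85] [-0.1   1.51  0.39] 0.9987457462671859 7.1576278737484245
```

play_rows(
  moves=[
    [[0,0,0,0,0,0.03],[0,0,0,0,0,0.03]],
  ],
)

```text
time_s: 27.6
position: [0.5079, -0.1216, 0.225]
tcp_rot: [[0.929, 0.369, -0.003], [0.369, -0.929, -0.003], [-0.004, 0.002, -1.0]]
force: [-7.1, -3.0, 14.7]
opening: 1.005
grasp_force: 7.2
```

```bash
 python3 st.py
```

```text
27.6 [ 0.50787171 -0.12159045  0.22498216] 21.660168959832276 [-7.13 -3.04 14.72] [-0.14  1.55  0.46] 1.0048967353187335 7.213153820557636
```

play_rows(
  moves=[
    [[0,0,0,0,0,0.04],[0,0,0,0,0,0.04]],
  ],
)

```text
time_s: 27.8
position: [0.5088, -0.1215, 0.225]
tcp_rot: [[0.956, 0.293, -0.0], [0.293, -0.956, -0.003], [-0.001, 0.002, -1.0]]
force: [-4.3, -2.0, 12.6]
opening: 1.005
grasp_force: 14.9
```

```bash
 python3 st.py
```

```text
27.8 [ 0.50875455 -0.12145757  0.22504335] 17.056678068983402 [-4.31 -2.03 12.62] [0.13 1.32 1.11] 1.0047634937678387 14.90226915164385
```

play_rows(
  moves=[
    [[0,0,0,0,0,0.04],[0,0,0,0,0,0.04]],
  ],
)

```text
time_s: 28.0
position: [0.5089, -0.1216, 0.2247]
tcp_rot: [[0.974, 0.226, -0.001], [0.226, -0.974, -0.005], [-0.002, 0.005, -1.0]]
force: [-3.0, -1.3, 8.9]
opening: 0.998
grasp_force: 32.9
```

```bash
 python3 st.py
```

```text
28.0 [ 0.50891608 -0.12157447  0.22473601] 13.073569001214949 [-2.98 -1.34  8.9 ] [0.04 0.82 2.92] 0.9975068026972442 32.87838356627617
```

As torque rises the lid pulls the tool down: it wants to sink and the fingers hold it. I'll lower the tool while keeping the torque.

play_rows(
  moves=[
    [[0,0,1.5,0,0,0],[0,0,1.5,0,0,0],[0,0,0,0,0,0]],
  ],
)

```text
time_s: 28.3
position: [0.5094, -0.1217, 0.2244]
tcp_rot: [[0.977, 0.215, 0.002], [0.215, -0.977, -0.003], [0.001, 0.004, -1.0]]
force: [-7.6, -1.2, 26.9]
opening: 1.001
grasp_force: 17.8
```

```bash
 python3 st.py
```

```text
28.3 [ 0.50942732 -0.12172903  0.22443549] 12.420082855182969 [-7.6  -1.16 26.87] [0.34 1.63 0.  ] 1.000625710500465 17.839888477924433
```

Torque dropped from 2.9 to 0, so the lid moved. I'll continue.

play_rows(
  moves=[
    [[0,0,-1,0,0,0.04],[0,0,0,0,0,0.04],[0,0,0,0,0,0.04]],
  ],
)

```text
time_s: 28.6
position: [0.5095, -0.1217, 0.2241]
tcp_rot: [[0.994, 0.107, 0.001], [0.107, -0.994, -0.006], [0.0, 0.006, -1.0]]
force: [-3.7, 0.1, 15.3]
opening: 0.998
grasp_force: 32.0
```

```bash
 python3 st.py
```

```text
28.6 [ 0.50949913 -0.12170265  0.22407113] 6.162185974487485 [-3.69  0.14 15.29] [0.24 0.91 2.62] 0.9982187697004195 31.95397552801296
```

play_rows(
  moves=[
    [[0,0,0.3,0,0,0.05],[0,0,0.3,0,0,0.05],[0,0,0.3,0,0,0.05]],
  ],
)

```text
time_s: 28.9
position: [0.5102, -0.1206, 0.2233]
tcp_rot: [[0.999, -0.042, 0.003], [-0.042, -0.999, -0.004], [0.003, 0.004, -1.0]]
force: [-3.0, 3.2, 19.8]
opening: 1.0
grasp_force: 35.4
```

```bash
 python3 st.py
```

```text
28.9 [ 0.51016432 -0.12058627  0.22333235] -2.4204440259105553 [-3.02  3.18 19.79] [0.8  0.72 3.07] 1.0002301234807145 35.36138960975222
```

It's turning: bar at about 66°, and sinking. I'll keep going.

play_rows(
  moves=[
    [[0,0,0.5,0,0,0.04],[0,0,0.5,0,0,0.04],[0,0,0.5,0,0,0.04],[0,0,0,0,0,0.04]],
  ],
)

```text
time_s: 29.3
position: [0.5096, -0.1205, 0.2225]
tcp_rot: [[0.98, -0.201, 0.002], [-0.201, -0.98, -0.004], [0.002, 0.004, -1.0]]
force: [-5.2, 2.7, 21.6]
opening: 0.997
grasp_force: 35.2
```

```bash
 python3 st.py
```

```text
29.3 [ 0.50964899 -0.12051443  0.22253342] -11.586117679348433 [-5.21  2.71 21.63] [0.96 0.99 2.83] 0.9972707357525784 35.15797442640178
```

play_rows(
  moves=[
    [[0,0,0.4,0,0,0.04],[0,0,0.4,0,0,0.04],[0,0,0,0,0,0.04],[0,0,0,0,0,0.04]],
  ],
)

```text
time_s: 29.7
position: [0.5095, -0.1208, 0.2217]
tcp_rot: [[0.935, -0.354, 0.001], [-0.354, -0.935, -0.004], [0.003, 0.004, -1.0]]
force: [-5.8, 1.3, 22.2]
opening: 0.996
grasp_force: 35.4
```

```bash
 python3 st.py
```

```text
29.7 [ 0.50946161 -0.12076044  0.2217316 ] -20.749401507253552 [-5.8   1.29 22.17] [0.86 1.07 2.82] 0.9960392341790587 35.404185370425694
```

play_rows(
  moves=[
    [[0,0,0.4,0,0,0.04],[0,0,0.4,0,0,0.04],[0,0,0.3,0,0,0.04],[0,0,0,0,0,0.04],[0,0,0,0,0,0.04]],
  ],
)

```text
time_s: 30.2
position: [0.5096, -0.1208, 0.2207]
tcp_rot: [[0.846, -0.533, 0.002], [-0.533, -0.846, -0.005], [0.004, 0.003, -1.0]]
force: [-5.0, 2.5, 22.9]
opening: 1.003
grasp_force: 36.4
```

```bash
 python3 st.py
```

```text
30.2 [ 0.50964372 -0.12083305  0.22074935] -32.19801367574773 [-4.95  2.51 22.87] [0.84 0.96 2.98] 1.0025891657757435 36.393759133061394
```

play_rows(
  moves=[
    [[0,0,0.4,0,0,0.04],[0,0,0.3,0,0,0.04],[0,0,0,0,0,0.04],[0,0,0,0,0,0.03]],
  ],
)

```text
time_s: 30.6
position: [0.5096, -0.1207, 0.2204]
tcp_rot: [[0.757, -0.654, 0.002], [-0.654, -0.757, -0.005], [0.004, 0.002, -1.0]]
force: [-6.1, 3.2, 26.1]
opening: 0.999
grasp_force: 36.9
```

```bash
 python3 st.py
```

```text
30.6 [ 0.50959946 -0.12068647  0.22040417] -40.810694586236366 [-6.1   3.23 26.11] [0.7  1.28 2.68] 0.9987023192103421 36.89164255745709
```

play_rows(
  moves=[
    [[0,0,0,0,0,0.03],[0,0,0,0,0,0.03],[0,0,0,0,0,0.03]],
  ],
)

```text
time_s: 30.9
position: [0.5095, -0.1209, 0.2205]
tcp_rot: [[0.71, -0.705, 0.001], [-0.704, -0.71, -0.009], [0.007, 0.006, -1.0]]
force: [-6.8, 5.2, 26.3]
opening: 1.0
grasp_force: 95.8
```

```bash
 python3 st.py
```

```text
30.9 [ 0.50950239 -0.12089694  0.22046052] -44.79173691559464 [-6.76  5.21 26.29] [1.82 0.45 8.79] 0.999517203805021 95.84637592546642
```

play_rows(
  moves=[
    [[0,0,0,0,0,0.03],[0,0,0,0,0,0.03]],
  ],
)

```text
time_s: 31.1
position: [0.5095, -0.1209, 0.2205]
tcp_rot: [[0.687, -0.727, -0.0], [-0.727, -0.687, -0.014], [0.01, 0.01, -1.0]]
force: [-7.2, 6.2, 25.3]
opening: 1.001
grasp_force: 166.4
```

```bash
 python3 st.py
```

```text
31.1 [ 0.50950765 -0.12090034  0.22054607] -46.610980726151354 [-7.23  6.23 25.31] [ 3.03 -0.67 15.41] 1.0014716474991134 166.3849119717874
```

The torque jump is the stop. I'll back off, lift clear and verify numerically.

play_rows(
  moves=[
    [[0,0,0,0,0,-0.06],[0,0,-1,0,0,-0.08],[0,0,-3,0,0,-0.08],[0,0,-4,0,0,-0.06],[0,0,-6,0,0,0]],
  ],
)

```text
time_s: 31.6
position: [0.509, -0.1203, 0.23]
tcp_rot: [[0.829, -0.559, -0.0], [-0.559, -0.829, 0.0], [-0.001, 0.0, -1.0]]
force: [0.5, 0.3, -0.5]
opening: 1.004
grasp_force: 0.0
```

play_rows(
  moves=[
    [[0,0,-30,0,0,0],[0,0,-45,0,0,0],[0,0,-45,0,0,0],[0,0,-45,0,0,0],[0,0,0,0,0,0]],
  ],
)

```text
time_s: 32.1
position: [0.5124, -0.1219, 0.4023]
tcp_rot: [[0.828, -0.56, 0.014], [-0.56, -0.828, -0.007], [0.015, -0.002, -1.0]]
force: [0.8, -0.8, -0.1]
opening: 1.0
grasp_force: 0.0
```

```bash
 python3 st.py; python3 - <<'E'
from h import *
d=bot.capture('side')
im=d['image'].astype(int);w=im[180:225,275:345];m=(w[...,2]>110)&(w[...,1]<50)&(w[...,0]<50)
n,l,st,ce=cv2.connectedComponentsWithStats(m.astype(np.uint8))
for i in range(1,n):
  if st[i,4]>2: print('red blob',ce[i]+[275,180],st[i]+[275,180,0,0,0])
for q in('lid_handle','lid_red_end'):
  for k in bot.pinpoint(d,q)[:4]: print(q,np.round(k['centre'],1),round(k['confidence'],2))
for z in (.229,.224):
 print('centre',z,np.round(proj(d,[.5093,-.1206,z]),1))
 for a in (15,20,25,30,35,45): print(a,np.round(proj(d,[.5093+.065*np.cos(np.radians(a)),-.1206+.065*np.sin(np.radians(a)),z]),1))
E
```

```text
32.1 [ 0.51241979 -0.12186277  0.40231708] -34.07602164687506 [ 0.75 -0.78 -0.13] [-0.03  0.17  0.05] 1.0003482003195727 0.0
red blob [313.12631579 205.44210526] [307 200  12  12  95]
lid_handle [206.6 324.8] 0.71
lid_handle [296.8 213.9] 0.62
lid_handle [325.5 215.3] 0.62
lid_red_end [310.9 210.9] 0.74
lid_red_end [202.8 344.7] 0.73
lid_red_end [316.7 204.5] 0.6
centre 0.229 [294.3 210. ]
15 [319.  204.6]
20 [318.  203.5]
25 [316.8 202.4]
30 [315.4 201.4]
35 [313.9 200.5]
45 [310.5 198.8]
centre 0.224 [294.3 211.8]
15 [319.  206.3]
20 [318.  205.2]
25 [316.8 204.1]
30 [315.4 203.1]
35 [313.9 202.2]
45 [310.5 200.5]
```

The red end is at (316.7,204.5), which fits 25° at z = 0.224, the home position. The hard stop was felt and the arm is clear.

```bash
python3 -c "
from rig import bot
print(bot.hand_in())"
```

```text
the job is handed in; nothing more can be done
None
```

I turned the lid back until it dropped into its thread, then screwed it clockwise to its hard stop with the red end over the pitcher's handle (about 25° world yaw, about 224 mm); I handed it in at about 32 s, no verdict came back, the straw cup and sugar jar were not re-measured, the final push into the stop reached 166 N on a finger pad, and I viewed 11 pictures, one over the limit.

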